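Fit hub, pulley and clip cap on a bearing housing

ROBOT

A 7-joint arm with a two-finger parallel gripper is mounted at the origin on the work surface. World frame = base frame: x ahead of the robot, y to its left, z up, the work surface at z = 0. Lengths are in m, angles in rad, forces in N, time in s.
With the tool pointing down it reaches from about 0.425 to 0.925 m from the base axis. Payload 6.8 kg.
Tool frame: the origin (TCP) lies midway between the tips of the shut fingers; the grasp point (between the pads) lies 19 mm behind it; z points along the fingers, y is the line along which they close (so a half turn about z gives the same grasp; the last joint's range is limited). The gripper opens to 85 mm and grips with 20 to 120 N. Pads are 22 mm wide; open, the fingers measure 114 mm over their backs; the gripper's body (76 mm by 85 mm) begins 54 mm behind the grasp point. The pads swing forward as they close: fully open they stand 13 mm farther back than shut.
Start: joints at [1.052, 0.477, 0.022, 1.555, -0.011, 1.109, -0.083], TCP at [0.27, -0.619, 0.231] pointing down, gripper open.
Joint ranges: [-2.96, 2.96], [-0.34, 2.1], [-1.41, 1.46], [0.24, 2.44], [-1.37, 4.51], [0.17, 1.92], [-2.96, 2.96]. Speed limits (rad/s): [2.39, 2.39, 3.14, 3.14, 3.14, 3.14, 3.14].

INTERFACE

Orientations are given as a unit quaternion [w, x, y, z].
In Python, from station import readout, imaging, hand_in gives the robot as it stands.
- The arm moves only by the tool drive_tool, never from a script. Its argument "series" is a list of rows, each a list of 5 numbers: the shift along the tool's x, y, z in cm, then the turn about the tool's z in degrees, then the closure, from -1 (fully open) to 1 (shut). A call has 1 to 8 rows; each row shifts and turns the commanded pose from where the row before left it, along the tool's axes as they then stand; what a row does not reach is not made up. A row lasts 1/10 s, in which the tool goes at most 50 mm and 8.59 degrees, less where a joint would pass 70% of its speed; a pose out of reach is approached as far as the arm can. A call with a gripper value outside its range is refused whole. The fingers move at their own pace and stop on an object; "squeeze" is the grip in N (left out, the last holds). Time passes only in rows, so rows that do not move let the fingers close. It gives the time, the measured TCP pose, the force, the opening and the grip force at its end, in the units of the state.
- readout.get_obs(): the state, without advancing time (a new reading comes with each control period).
- imaging.read_camera(name): name is "side" or "top" or "wrist"; returns the picture (400x640x3 uint8, red, green, blue); there is no depth.
- imaging.camera_model(name): a dict with "vfov" (degrees; the focal length in pixels is half the picture's height over the tangent of half this angle, whatever the lens; pixels are square), "cx", "cy" (the principal point, pixels), "xyz" and "orientation" of the camera in the world. Camera axes: x right, y down, z forward; pixel columns grow to the right and rows downward; lengths in m; the calibration is good to about 2 mm. A picture is of the moment at which its call begins: read the wrist's pose just before it. camera_model takes no time and is no camera call; for the wrist camera it gives the pose at the moment of the call.
- hand_in(): hands the job in; it is judged then, once.
Trained networks look in the newest picture that a camera, given by its name, has taken for a name from the list of things; names that differ only in an ending like _2 or _b are one class to them, and where a whole thing is asked for, a point or a joint stands for the part that bears it (a point fixed in the world has none). Each returns a list of dicts, best first, with "conf" (0 to 1); they miss things now and then, are a little off and sometimes report something else, mostly with a low value. They report only what shows in the picture. A call takes as long as a camera call. They do not tell look-alikes from the thing itself.
- imaging.cut_out(thing, camera): "mask" (400x640 bool, what is visible of it) and "centre" ([column, row] in pixels, amid what is visible of it).
The state is a dict: "t": time; "q": joint angles; "joint_vel": joint speeds; "joint_torque": joint torques, N m; "eef_pos": TCP position; "tool_rot": TCP orientation; "contact_force": force on the tool from outside, world axes, zero at the start; "torque": the same for the moment, N m; "gripper_width": opening from 0.0 (shut) to 1.0 (fully open); "grasp_force": force on a finger pad.
Only numpy, scipy, OpenCV 4.12 (cv2) and the standard library are available. Lean on these libraries where they do the work, as an engineer would, in place of code of your own. Each camera call takes 0.05 s, during which the arm holds its last target. There are 200 camera calls.

TASK

Build up the drive on the green bearing housing: seat the dark steel hub flange face down on the housing's centring spigot, then seat the aluminium belt pulley face down on the hub's boss, both fully home, flat and set down rather than dropped. Then put the yellow cap over the pulley's boss and press it straight down until its orange clip arms snap over the pulley's upper rim, and let go. Leave the red unbored blank, the oil bottle, the spray can and the wrench where they are.

Things in the scene. Friction and masses are not known exactly. Their poses are not given: they have to be found in the camera images.
- housing: green cast bearing housing, fixed, mid-bench: foot plate 130 x 130 x 12 mm, round body 104 mm across with a flat top 40 mm above the bench. On the top stands a bright centring spigot, 46 mm diameter, 8 mm high, top edge chamfered 3 mm in over 4 mm. Origin: centre of the underside, on the bench; z up
- housing_seat (a point): point on the housing's axis in the plane of its top face, at the foot of the spigot, 40 mm above the bench; z up. The underside of the seated hub lies here
- hub: dark steel hub flange, 0.36 to 0.54 kg, starts face down on the bench: disc 76 mm diameter, 16 mm thick; on it a boss 36 mm diameter, 14 mm high (top at 30 mm, chamfered 3 mm in over the top 4) to grip. Underside recess 49 mm diameter, 10 mm deep, fits over the housing's spigot. Origin: centre of the underside; z up along the axis; any yaw will do
- hub_face (a point): point on the hub's axis in the plane of the disc's top, at the foot of the boss, 16 mm above the hub's underside. The underside of the seated pulley lies here
- pulley: aluminium belt pulley, 0.17 to 0.27 kg, starts face down on the bench: lower rim 76 mm diameter, 6 mm thick; groove 56 mm; upper rim 68 mm diameter, from 20 to 26 mm up; on top a boss 30 mm diameter, 20 mm high (top at 46 mm, tapering 3 mm in over the top 7) to grip. Underside recess 39 mm diameter, 18 mm deep, fits over the hub's boss. Origin: centre of the underside; z up; any yaw will do
- pulley_top (a point): point on the pulley's axis in the plane of the upper rim's top face, at the foot of its boss, 26 mm above the pulley's underside. The flange of the home cap lies on this face
- cap: yellow plastic clip cap, about 0.1 kg, a hat standing on three orange clip arms: hat 44 mm diameter, from 20 to 46 mm above the arm tips (grip here); flange 72 mm, underside 16 mm above the tips; 79 mm over the arms. Origin: on the axis, level with the arm tips; z up; any yaw will do. Home, the tips are 10 mm above the pulley's underside
- cap_mouth (a point): point on the cap's axis in the plane of the flange's underside, 16 mm above the arm tips; here opens the hat's recess, 33 mm diameter, 24 mm deep, that fits over the pulley's boss. The arms' noses reach in to 62 mm diameter and give outward over the 68 mm rim: a push of about 5 to 15 N is felt 13 to 6 mm above home, then they spring in below the rim
- clip0 (a joint): outward travel of the cap's first clip arm in m: 0 at rest or snapped in, about 0.003 while it rides over the rim, at most 0.005; sprung inward
- clip1 (a joint): the same for the second clip arm
- clip2 (a joint): the same for the third clip arm
- blank: bystander: red-painted hub blank, the same outside shape as the hub (76 mm disc 16 mm thick, 36 mm boss, 30 mm high) but solid, without the recess, so it cannot be used; lies among the parts. Origin: centre of the underside
- oil_bottle: bystander: yellow oil bottle, 72 mm in diameter, 200 mm tall, on the left of the bench. Origin: centre of the underside
- spray_can: bystander: red spray can, 64 mm in diameter, 190 mm tall, on the right of the bench. Origin: centre of the underside
- wrench: bystander: steel wrench lying flat at the far side of the bench. Origin: its underside, about the middle of its length
Not all that is in view belongs to the job. Of the things that look like the cap, take the one that is farthest to the robot's right at the start.

How it is judged:
By the outcome, as a careful person would: the job done as asked, in the order asked, and still so for the second after the job is handed in, with the robot touching nothing.
It also fails if it takes over 72 s, if anything falls off the work surface, if the arm or the gripper's body presses on something with over 40 N, if the wrist force passes 120 N, or if a joint passes its speed limit or range.

## Working session

There is one attempt and no reset: what is moved stays moved. The work goes in short steps, Python scripts to look and compute and a tool call to move; the robot and the scene stay as the last step left them, time stands still between calls to the robot, and variables do not carry over. Pictures are saved under pics/ and viewed, at most 13 in all, crops included, and the job is handed in when it is done.

Besides the shell and the picture viewer there is one more tool, called after "Call:" by a JSON object that holds its "op" and its "data", one argument or row to a line. drive_tool: Moves the arm, as the interface text tells. Its arguments: {"type":"object","properties":{"series":{"type":"array"},"squeeze":{"type":"number"}},"required":["series"]}

```bash
mkdir -p pics; ls
python3 - <<'E'
from station import readout, imaging
import cv2,numpy as np
print(readout.get_obs())
ims=[]
for c in ("top","side"):
    im=imaging.read_camera(c); cv2.imwrite(f"pics/{c}0.png",im[...,::-1]); print(c,imaging.camera_model(c))
    for th in ("housing","hub","pulley","cap","blank"):
        print(th,[(round(d["conf"],2),[round(float(v),1) for v in d["centre"]],int(d["mask"].sum())) for d in imaging.cut_out(th,c)])
print(imaging.camera_model("wrist"))
E
```

```text
pics
{'t': 0.0, 'q': array([ 1.05191841,  0.47782899,  0.02233073,  1.55644335, -0.01149974,
        1.1093241 , -0.08304813]), 'joint_vel': array([-0.00126663, -0.00152176, -0.00030987,  0.00079778, -0.00070639,
        0.00066173,  0.00052494]), 'joint_torque': array([-1.10477216e-03, -5.96447682e+01,  1.60811450e+00, -2.81201899e+01,
        1.27167755e-02,  9.31271788e-03, -4.22104080e-06]), 'eef_pos': array([ 0.26929478, -0.61830244,  0.23030961]), 'tool_rot': array([-9.01764885e-04,  9.78972971e-01,  2.03987850e-01, -2.57687238e-04]), 'contact_force': array([-0.12517375, -0.50388519, -0.04084263]), 'torque': array([-0.01023189,  0.01612602,  0.07572913]), 'grasp_force': 0.0, 'gripper_width': 1.0056878884162983}
top {'vfov': 42.42081316792907, 'cx': 314.75197966686227, 'cy': 195.16005112021415, 'xyz': array([ 0.33324381, -0.03914819,  1.62579406]), 'orientation': array([-0.06501361,  0.71333322, -0.69583074,  0.05242646])}
housing [(0.69, [296.7, 216.9], 1653)]
hub [(0.71, [238.1, 242.2], 466)]
pulley [(0.71, [399.8, 246.1], 453)]
cap [(0.94, [356.0, 199.5], 403), (0.72, [400.1, 190.5], 433), (0.64, [358.7, 248.0], 446), (0.61, [350.9, 156.2], 387)]
blank [(0.7, [231.2, 188.3], 492)]
side {'vfov': 46.61033295722315, 'cx': 314.9019884163958, 'cy': 191.5979033086854, 'xyz': array([-0.30282254,  1.10034432,  0.92592967]), 'orientation': array([ 0.15832676, -0.27808043,  0.8275321 , -0.46129658])}
housing [(0.69, [310.5, 212.3], 1002)]
hub [(0.86, [294.0, 245.0], 333), (0.16, [310.3, 213.4], 981)]
pulley [(0.76, [377.7, 180.1], 254)]
cap [(0.57, [326.9, 184.7], 216), (0.53, [359.4, 195.3], 234), (0.49, [332.8, 168.1], 229), (0.49, [297.4, 175.7], 206)]
blank [(0.59, [246.9, 231.8], 344)]
{'vfov': 60.98391863251174, 'cx': 326.49730117075563, 'cy': 202.89446341850112, 'xyz': array([ 0.33925194, -0.58794948,  0.37418734]), 'orientation': array([ 0.12744355,  0.82696215, -0.54124564, -0.08333611])}
```

```bash
cat > h.py <<'E'
import numpy as np
from scipy.spatial.transform import Rotation as R
from station import readout, imaging
def rot(q): return R.from_quat(np.roll(np.asarray(q,float),-1))
def pix2plane(m,p,z):
    f=200/np.tan(np.radians(m["vfov"])/2)
    d=rot(m["orientation"]).apply([(p[0]-m["cx"])/f,(p[1]-m["cy"])/f,1])
    return m["xyz"]+d*(z-m["xyz"][2])/d[2]
def proj(m,P):
    f=200/np.tan(np.radians(m["vfov"])/2)
    c=rot(m["orientation"]).inv().apply(np.asarray(P)-m["xyz"])
    return np.array([m["cx"]+f*c[...,0]/c[...,2],m["cy"]+f*c[...,1]/c[...,2]]).T
def totool(target):
    o=readout.get_obs(); return rot(o["tool_rot"]).inv().apply(np.asarray(target)-o["eef_pos"])*100
E
python3 - <<'E'
from h import *
import cv2
im=cv2.imread("pics/top0.png"); cv2.imwrite("pics/top0c.png",cv2.resize(im[110:310,170:436],None,fx=3,fy=3,interpolation=cv2.INTER_CUBIC))
m=imaging.camera_model("top"); ms=imaging.camera_model("side")
for n,p,z in (("housing",(296.7,216.9),.035),("hub",(238.1,242.2),.015),("pulley",(399.8,246.1),.02),("capA",(356,199.5),.025),("capB",(400,190.5),.025),("capC",(358.7,248),.025),("capD",(351,156),.025),("blank",(231,188),.015)):
    P=pix2plane(m,p,z); print(n,P.round(3),proj(ms,P).round(0))
E
```

```text
housing [0.53  0.047 0.035] [309. 207.]
hub [0.448 0.229 0.015] [294. 247.]
pulley [ 0.448 -0.275  0.02 ] [377. 181.]
capA [ 0.591 -0.137  0.025] [327. 183.]
capB [ 0.623 -0.275  0.025] [340. 167.]
capC [ 0.439 -0.147  0.025] [362. 194.]
capD [ 0.731 -0.119  0.025] [295. 174.]
blank [0.62  0.261 0.015] [248. 232.]
```

View pics/top0c.png

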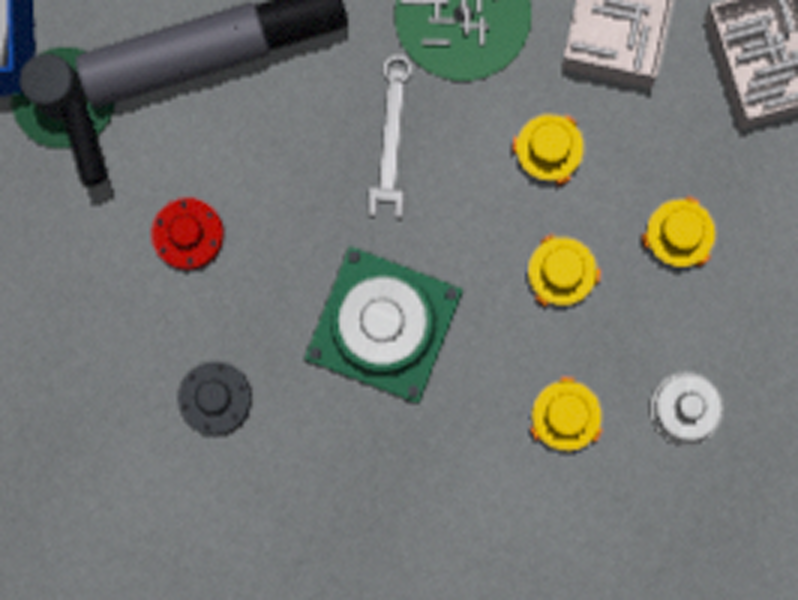

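The crop shows the red blank at full-image (231,188), the dark hub at (238,242), the green housing at (297,217), and the pulley at (400,246).

The cap look-alikes are at (356,200), (400,190), (359,248) and (351,156). The one farthest to the robot's right (smallest y) is (400,190), at about (0.623, -0.275). Next I'll locate the tall bystanders.

Run:
```python
from h import *
import cv2
im=imaging.read_camera("top");imaging.read_camera("side")
for c in("top","side"):
  m=imaging.camera_model(c)
  for th in("oil_bottle","spray_can","wrench"):
    for d in imaging.cut_out(th,c):
        ys,xs=np.nonzero(d["mask"]);print(c,th,round(d["conf"],2),d["centre"],xs.min(),xs.max(),ys.min(),ys.max(),pix2plane(m,d["centre"],.1).round(3))
o=readout.get_obs();r=rot(o["tool_rot"])
print(r.as_matrix().round(3)); m=imaging.camera_model("wrist")
print("cam in tool",r.inv().apply(m["xyz"]-o["eef_pos"]).round(4),"axis",r.inv().apply(rot(m["orientation"]).apply([0,0,1])).round(3))
a=cv2.resize(im[140:250,330:436],None,fx=4,fy=4,interpolation=cv2.INTER_CUBIC);cv2.imwrite("pics/capc.png",a[...,::-1])
```

```text
top oil_bottle 0.77 [140.8, 219.4] 122 159 206 233 [0.503 0.51  0.1  ]
top oil_bottle 0.46 [241.0, 245.1] 229 253 231 254 [0.434 0.206 0.1  ]
top spray_can 0.92 [484.8, 228.4] 466 505 213 240 [ 0.501 -0.514  0.1  ]
top wrench 0.87 [301.2, 157.2] 294 305 130 181 [0.705 0.036 0.1  ]
side oil_bottle 0.64 [210.1, 273.2] 196 227 233 302 [0.486 0.53  0.1  ]
side spray_can 0.58 [396.0, 137.1] 388 405 114 160 [ 0.506 -0.513  0.1  ]
side wrench 0.7 [268.3, 193.1] 251 284 187 204 [0.634 0.138 0.1  ]
[[ 0.917  0.399  0.   ]
 [ 0.399 -0.917 -0.   ]
 [ 0.     0.    -1.   ]]
cam in tool [ 0.0762 -0.0005 -0.1429] axis [-0.301  0.     0.954]
```

View pics/side0.png

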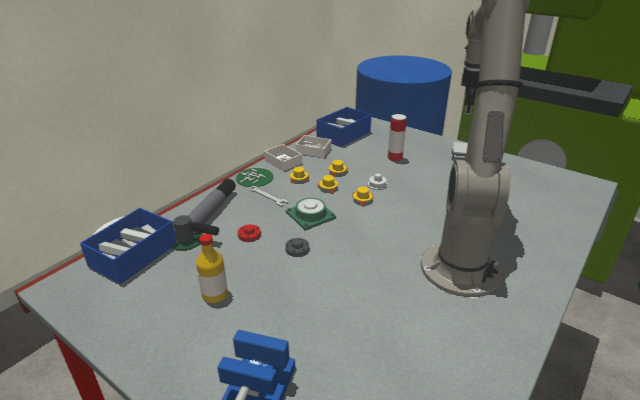

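The side view agrees with the top view: spray can at (396,137), bottle at (210,273), both well off my path, with the caps and pulley at the projected spots. I'm moving to the hub now, by a waypoint that stays within reach.

Call:
{"op": "drive_tool", "data": {
  "series": [
    [3.5, -3.2, 0, 0, -1],
    [3.5, -3.2, 0, 0, -1],
    [3.5, -3.2, 0, 0, -1],
    [3.5, -3.2, 0, 0, -1],
    [3.5, -3.2, 0, 0, -1],
    [3.5, -3.2, 0, 0, -1],
    [3.5, -3.2, 0, 0, -1],
    [3.5, -3.2, 0, 0, -1]
  ],
  "squeeze": 50
}}

```text
t: 1.8
eef_pos: [0.4246, -0.2706, 0.2317]
tool_rot: [0.0, 0.979, 0.204, 0.0]
contact_force: [0.9, 0.7, 0.4]
gripper_width: 1.001
grasp_force: 0.0
```

Call:
{"op": "drive_tool", "data": {
  "series": [
    [3.5, -3.2, 0, 0, -1],
    [3.5, -3.2, 0, 0, -1],
    [3.5, -3.2, 0, 0, -1],
    [3.5, -3.2, 0, 0, -1],
    [1.2, -4.5, 0, 0, -1],
    [1.2, -4.5, 0, 0, -1],
    [1.2, -4.5, 0, 0, -1],
    [1.2, -4.5, 0, 0, -1]
  ]
}}

```text
t: 2.6
eef_pos: [0.473, 0.0868, 0.2316]
tool_rot: [0.0, 0.979, 0.204, 0.0]
contact_force: [0.4, 0.1, 0.6]
gripper_width: 1.0
grasp_force: 0.0
```

Call:
{"op": "drive_tool", "data": {
  "series": [
    [1.2, -4.5, 1.5, 0, -1],
    [1.2, -4.5, 2, 0, -1],
    [1.2, -4.5, 2, 0, -1],
    [0, 0, 2, 0, -1],
    [0, 0, 0, 0, -1],
    [0, 0, 0, 0, -1]
  ]
}}

```text
t: 3.2
eef_pos: [0.4529, 0.2211, 0.157]
tool_rot: [0.0, 0.979, 0.203, -0.0]
contact_force: [-0.5, -1.7, 0.9]
gripper_width: 1.002
grasp_force: 0.0
```

```bash
cat >> h.py <<'E'
def look(thing,zs,cam="wrist",save=None):
    import cv2
    o=readout.get_obs(); m=imaging.camera_model(cam); im=imaging.read_camera(cam)
    if save: cv2.imwrite(f"pics/{save}.png",im[...,::-1])
    print("eef",o["eef_pos"].round(4),"q",o["q"].round(2),"F",o["contact_force"].round(1))
    for d in imaging.cut_out(thing,cam):
        ys,xs=np.nonzero(d["mask"]); print(thing,round(d["conf"],2),np.round(d["centre"],1),"bbox",xs.min(),xs.max(),ys.min(),ys.max())
        for z in zs:
            P=pix2plane(m,d["centre"],z); print("   z",z,P.round(4),"tool cm",totool(P).round(2))
    return m,im
E
python3 - <<'E'
from h import *
look("hub",[.012,.02],save="w1")
E
```

```text
eef [0.4529 0.2211 0.157 ] q [-0.18  0.33 -0.47  2.01  0.2   0.85 -1.92] F [-0.5 -1.7  0.9]
hub 0.81 [325.2 193.4] bbox 282 369 147 233
   z 0.012 [0.4468 0.2201 0.012 ] tool cm [-0.7  -0.2  14.59]
   z 0.02 [0.4489 0.221  0.02  ] tool cm [-0.47 -0.2  13.79]
```

View pics/w1.png

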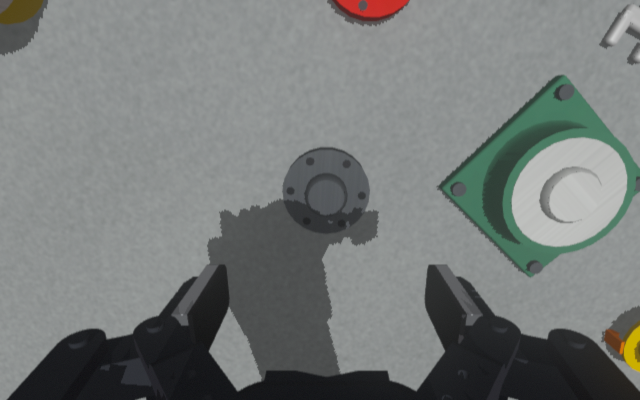

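The wrist view shows the hub at (326,191) between the open fingers, the housing on the right at (570,195), and the red blank at the top edge. I'll fit the position by matching projected silhouettes.

```bash
cat >> h.py <<'E'
from scipy.optimize import least_squares
SH={"hub":[(.038,0),(.038,.016),(.018,.016),(.015,.03)],
    "pulley":[(.038,0),(.038,.006),(.034,.02),(.034,.026),(.015,.039),(.012,.046)],
    "cap":[(.036,.016),(.036,.020),(.022,.046)],
    "housing":[(.052,.04),(.023,.044),(.02,.048)]}
A=np.linspace(0,2*np.pi,120)
def bb(p): return np.r_[p.min(0),p.max(0)]
def fit(thing,x0,cam="wrist",z0=0.,mask=None,save=None):
    "silhouette-bbox fit of a turned part standing at height z0"
    m=imaging.camera_model(cam); im=imaging.read_camera(cam)
    if save:
        import cv2; cv2.imwrite(f"pics/{save}.png",im[...,::-1])
    ring=np.array([(r*np.cos(a),r*np.sin(a),z0+z) for r,z in SH[thing] for a in A])
    for d in imaging.cut_out(thing,cam):
        ys,xs=np.nonzero(d["mask"]); b=np.array([xs.min(),ys.min(),xs.max()+1,ys.max()+1])
        s=least_squares(lambda v:bb(proj(m,ring+[v[0],v[1],0]))-b,x0[:2])
        print(thing,round(d["conf"],2),b,"xy",s.x.round(4),"res px",s.fun.round(1),"tool cm",totool([*s.x,z0]).round(2))
    return im
E
python3 - <<'E'
from h import *
fit("hub",[.448,.221])
E
```

```text
hub 0.83 [282 148 369 234] xy [0.4484 0.22  ] res px [-0.1 -0.3  0.1  0.4] tool cm [-0.57 -0.11 15.79]
```

Call:
{"op": "drive_tool", "data": {
  "series": [
    [-0.6, -0.1, 3, 0, -1],
    [0, 0, 4, 0, -1],
    [0, 0, 4, 0, -1],
    [0, 0, 2, 0, -1],
    [0, 0, 0, 0, -1],
    [0, 0, 0, 0, -1]
  ]
}}

```text
t: 4.0
eef_pos: [0.4475, 0.2205, 0.0277]
tool_rot: [-0.0, 0.979, 0.204, 0.0]
contact_force: [0.7, 0.5, 1.0]
gripper_width: 1.001
grasp_force: 0.0
```

Run:
```python
from h import *
o=readout.get_obs();print(o["eef_pos"],o["contact_force"],totool([.4484,.22,.018]))
```

```text
[0.44753677 0.22053203 0.02769875] [0.73213722 0.53255289 0.97829419] [0.05711701 0.08316248 0.9699282 ]
```

Call:
{"op": "drive_tool", "data": {
  "series": [
    [0, 0, 0.95, 0, -1],
    [0, 0, 0, 0, -0.3],
    [0, 0, 0, 0, 0.3],
    [0, 0, 0, 0, 1],
    [0, 0, 0, 0, 1],
    [0, 0, 0, 0, 1],
    [0, 0, 0, 0, 1],
    [0, 0, 0, 0, 1]
  ],
  "squeeze": 60
}}

```text
t: 4.8
eef_pos: [0.4472, 0.2205, 0.0183]
tool_rot: [0.0, 0.979, 0.204, 0.0]
contact_force: [-1.8, -2.0, 9.6]
gripper_width: 0.382
grasp_force: 58.7
```

Call:
{"op": "drive_tool", "data": {
  "series": [
    [0, 0, -0.3, 0, 1],
    [0, 0, -0.5, 0, 1],
    [0, 0, -0.7, 0, 1],
    [0, 0, 0, 0, 1],
    [0, 0, 0, 0, 1]
  ]
}}

```text
t: 5.3
eef_pos: [0.4469, 0.2205, 0.0325]
tool_rot: [-0.0, 0.979, 0.204, 0.0]
contact_force: [-0.4, -0.9, -4.4]
gripper_width: 0.385
grasp_force: 60.0
```

Run:
```python
from h import *
im=fit("hub",[.4472,.2205],z0=.015,save="w2")
o=readout.get_obs();print(o["gripper_width"],o["contact_force"],o["torque"])
```

```text
hub 0.85 [247 176 407 329] xy [0.4482 0.2213] res px [-0.8 -0.5  0.8  0.7] tool cm [ 0.17 -0.02  1.72]
0.3825493057941465 [ 0.38117875 -0.47745892 -4.62355722] [-0.03204902 -0.00992443  0.01961962]
```

View pics/w2.png

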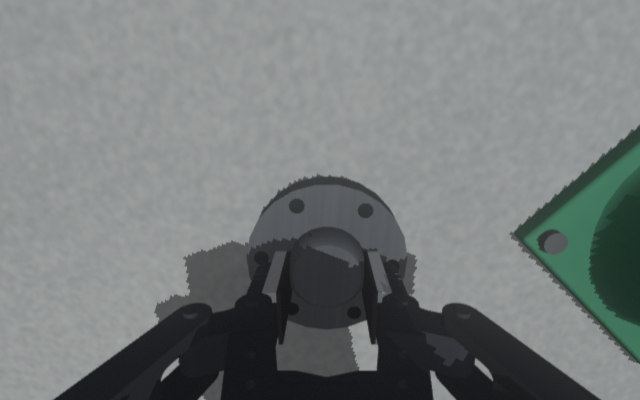

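The view shows the hub held level by its boss at (327,255), and the force reading gives its weight (about 4.6 N). I'll lift it and measure the housing on the way.

Call:
{"op": "drive_tool", "data": {
  "series": [
    [0, 0, -3, 0, 1],
    [0, 0, -4, 0, 1],
    [-1, 3, -4, 0, 1],
    [-1, 4, -1, 0, 1],
    [0, 1.5, 0, 0, 1],
    [0, 0, 0, 0, 1],
    [0, 0, 0, 0, 1]
  ]
}}

```text
t: 6.1
eef_pos: [0.4619, 0.1353, 0.1513]
tool_rot: [-0.0, 0.979, 0.204, -0.0]
contact_force: [0.3, 0.8, -5.2]
gripper_width: 0.385
grasp_force: 61.5
```

Run:
```python
from h import *
import cv2
m=imaging.camera_model("wrist"); im=fit("housing",[.53,.047],save="w3")
o=readout.get_obs();print(o["eef_pos"],o["gripper_width"],o["contact_force"])
fit("hub",o["eef_pos"],z0=o["eef_pos"][2]-.0183)
P=[[.53,.047,.04],[.53,.047,.048]];print(proj(m,P))
```

```text
housing 0.93 [350  39 566 254] xy [0.5392 0.0629] res px [ 37.8  30.  -37.2 -43.8] tool cm [ 4.17  9.85 15.11]
[0.46167786 0.13639536 0.15118835] 0.38098459694410663 [-0.53055591  0.92274241 -3.8510273 ]
hub 0.37 [247 176 407 329] xy [0.4626 0.137 ] res px [-0.3 -0.1  0.3  0.2] tool cm [ 0.1  -0.02  1.83]
[[469.94644934 163.6644164 ]
 [474.32937038 165.7493586 ]]
```

View pics/w3.png

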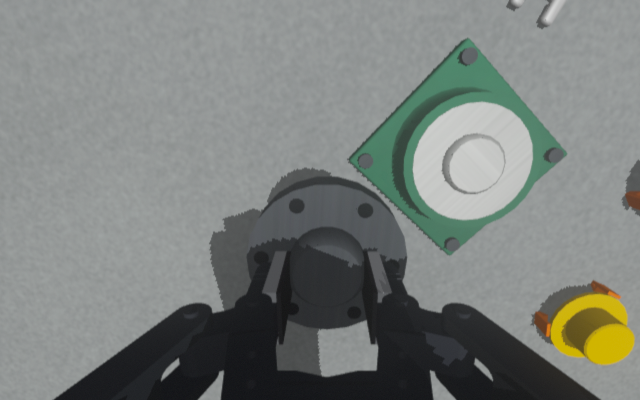

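The housing's bright top face spans cols 412–533 and rows 100–220, and the spigot is at (474,163). I'll fit the bright face with its radius left free.

```bash
cat >> h.py <<'E'
def fitcirc(m,mask,z,x0,r0):
    import cv2
    c=max(cv2.findContours(mask.astype(np.uint8),cv2.RETR_EXTERNAL,cv2.CHAIN_APPROX_NONE)[0],key=cv2.contourArea)[:,0,:].astype(float)
    P=np.array([pix2plane(m,p,z)[:2] for p in c])
    s=least_squares(lambda v:np.hypot(*(P-v[:2]).T)-v[2],[*x0,r0],loss="soft_l1",f_scale=.0005)
    return s.x,np.sqrt(np.mean(s.fun**2))
E
python3 - <<'E'
from h import *
import cv2
im=cv2.imread("pics/w3.png").astype(int); m=imaging.camera_model("wrist")
w=(im.min(2)>170)&(im.max(2)-im.min(2)<30)
print(np.nonzero(w)[0].size); w[230:]=0;w[:90]=0;w[:,:405]=0;w[:,545:]=0
w=cv2.morphologyEx(w.astype(np.uint8),cv2.MORPH_CLOSE,np.ones((7,7)))
print(w.sum(),fitcirc(m,w,.04,[.53,.047],.045))
o=readout.get_obs();r=rot(o["tool_rot"])
x=fitcirc(m,w,.04,[.53,.047],.045)[0]; print(totool([*x[:2],.04+.0183]))
E
```

```text
10426
10673 (array([0.53089361, 0.04717321, 0.04432794]), np.float64(0.000241285836977942))
[ 2.75280427 10.95708463  9.28383149]
```

Call:
{"op": "drive_tool", "data": {
  "series": [
    [0.65, 3, 0, 0, 1],
    [1, 4, 0, 0, 1],
    [1, 3.95, 0, 0, 1],
    [0, 0, 3, 0, 1],
    [0, 0, 3, 0, 1],
    [0, 0, 1.5, 0, 1],
    [0, 0, 0, 0, 1],
    [0, 0, 0, 0, 1]
  ]
}}

```text
t: 7.1
eef_pos: [0.5307, 0.0463, 0.0771]
tool_rot: [-0.0, 0.979, 0.205, 0.0]
contact_force: [-0.2, 0.7, -4.7]
gripper_width: 0.378
grasp_force: 61.6
```

Run:
```python
from h import *
for i in range(2):
    imaging.camera_model("wrist");imaging.read_camera("wrist");o=readout.get_obs();print(o["eef_pos"],o["contact_force"],totool([.5309,.0472,.0583])-[.1,0,0])
```

```text
[0.53127581 0.04629635 0.07769898] [ 0.33235064  0.12201849 -4.60233931] [-0.10188844 -0.09840568  1.93986973]
[0.53150365 0.04612718 0.07795789] [-0.70292362  1.15292042 -4.50225312] [-0.1172927  -0.12368233  1.96567583]
```

Call:
{"op": "drive_tool", "data": {
  "series": [
    [-0.1, -0.1, 0.5, 0, 1],
    [0, 0, 0.4, 0, 1],
    [0, 0, 0.3, 0, 1],
    [0, 0, 0.3, 0, 1],
    [0, 0, 0.2, 0, 1],
    [0, 0, 0.1, 0, 1],
    [0, 0, 0, 0, 1]
  ]
}}

```text
t: 7.9
eef_pos: [0.5291, 0.0459, 0.0585]
tool_rot: [0.0, 0.979, 0.204, -0.0]
contact_force: [0.2, -0.9, -4.3]
gripper_width: 0.382
grasp_force: 61.6
```

Call:
{"op": "drive_tool", "data": {
  "series": [
    [0, 0, 0.1, 0, 1],
    [0, 0, 0, 0, 1]
  ]
}}

```text
t: 8.1
eef_pos: [0.5292, 0.046, 0.0583]
tool_rot: [0.0, 0.979, 0.204, 0.0]
contact_force: [-2.9, -0.0, 4.3]
gripper_width: 0.384
grasp_force: 62.5
```

Call:
{"op": "drive_tool", "data": {
  "series": [
    [0, 0, 0, 0, 0],
    [0, 0, 0, 0, -0.5],
    [0, 0, 0, 0, -1],
    [0, 0, 0, 0, -1],
    [0, 0, 0, 0, -1],
    [0, 0, -3, 0, -1],
    [0, 0, -5, 0, -1],
    [0, 0, -4, 0, -1]
  ]
}}

```text
t: 8.9
eef_pos: [0.5291, 0.0462, 0.1794]
tool_rot: [-0.0, 0.979, 0.204, 0.0]
contact_force: [1.0, -0.2, 0.4]
gripper_width: 1.0
grasp_force: 0.0
```

Call:
{"op": "drive_tool", "data": {
  "series": [
    [0, 0, 0, 0, -1],
    [0, 0, 0, 0, -1]
  ]
}}

```text
t: 9.1
eef_pos: [0.5296, 0.0459, 0.1784]
tool_rot: [0.0, 0.979, 0.204, 0.001]
contact_force: [-0.1, -0.1, 0.0]
gripper_width: 1.0
grasp_force: 0.0
```

Run:
```python
from h import *
im=fit("hub",[.531,.047],z0=.04,save="w4")
o=readout.get_obs();print(o["eef_pos"],o["contact_force"])
```

```text
hub 0.76 [280 144 373 236] xy [0.5304 0.0465] res px [-0.3 -0.5  0.3  0.5] tool cm [2.600e-01 1.000e-02 1.365e+01]
[0.52819483 0.04562546 0.17645618] [-1.83775168 -0.36429978 -0.38387902]
```

View pics/w4.png

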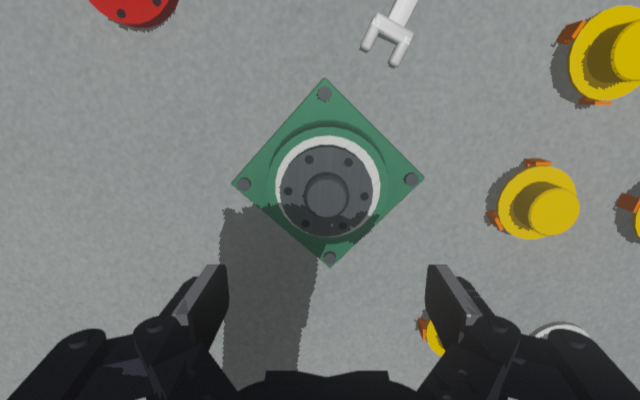

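The view shows the hub sitting concentric on the housing at (327,190), inside an even white ring. Next is the pulley.

Call:
{"op": "drive_tool", "data": {
  "series": [
    [-2.5, 3.2, 0, 0, -1],
    [-2.5, 3.2, 0, 0, -1],
    [-2.5, 3.2, 0, 0, -1],
    [-2.5, 3.2, 0, 0, -1],
    [-2.5, 3.2, 0, 0, -1],
    [-2.5, 3.2, 0, 0, -1],
    [-2.5, 3.2, 0, 0, -1],
    [-2.5, 3.2, 0.5, 0, -1]
  ]
}}

```text
t: 10.0
eef_pos: [0.4467, -0.2699, 0.1714]
tool_rot: [-0.001, 0.979, 0.204, -0.001]
contact_force: [1.5, -0.0, 0.2]
gripper_width: 0.999
grasp_force: 0.0
```

Call:
{"op": "drive_tool", "data": {
  "series": [
    [0, 0, 0, 0, -1],
    [0, 0, 0, 0, -1]
  ]
}}

```text
t: 10.2
eef_pos: [0.4466, -0.2689, 0.1709]
tool_rot: [-0.001, 0.979, 0.203, -0.001]
contact_force: [1.2, 0.3, 0.3]
gripper_width: 1.007
grasp_force: 0.0
```

Run:
```python
from h import *
fit("pulley",[.448,-.275],save="w5");fit("cap",[.44,-.147])
o=readout.get_obs();print(o["eef_pos"],o["q"].round(2))
```

```text
pulley 0.65 [293 139 374 221] xy [ 0.4497 -0.2737] res px [-0.4 -0.9  0.4  1. ] tool cm [-0.09  0.71 17.16]
cap 0.95 [149  92 239 181] xy [ 0.4399 -0.1453] res px [ 2.1  1.8 -2.2 -2.2] tool cm [  4.12 -11.47  17.23]
cap 0.76 [389   0 456  25] xy [ 0.5996 -0.2811] res px [-13.6 -35.6  13.3  43.7] tool cm [13.28  7.39 17.21]
cap 0.56 [241   0 263   3] xy [ 0.5524 -0.1579] res px [-35.7 -45.4  36.3  57.3] tool cm [13.91 -5.79 17.22]
[ 0.44837934 -0.26696118  0.17219505] [ 0.65  0.31 -0.27  1.96  0.11  0.88 -0.84]
```

View pics/w5.png

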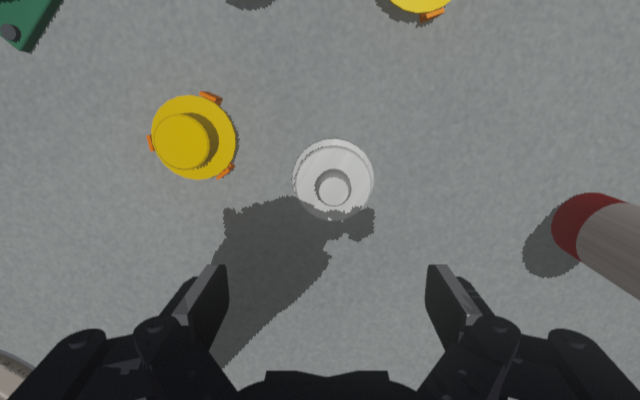

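The view shows the pulley at (333,180), a decoy cap at (194,138), and the spray can on the right at about (590,230). There is enough clearance to descend.

Call:
{"op": "drive_tool", "data": {
  "series": [
    [-0.1, 0.7, 3, 0, -1],
    [0, 0, 4, 0, -1],
    [0, 0, 4, 0, -1],
    [0, 0, 2.4, 0, -1],
    [0, 0, 0, 0, -1],
    [0, 0, 0, 0, -1]
  ]
}}

```text
t: 11.0
eef_pos: [0.4504, -0.2746, 0.039]
tool_rot: [-0.0, 0.979, 0.205, 0.0]
contact_force: [-0.4, 0.1, 0.7]
gripper_width: 0.996
grasp_force: 0.0
```

Run:
```python
from h import *
o=readout.get_obs();print(o["eef_pos"],o["contact_force"],totool([.4497,-.2737,.028]))
```

```text
[ 0.45039063 -0.27464004  0.03896241] [-0.38684693  0.05798897  0.74070887] [-0.02573262 -0.11333065  1.09628718]
```

Call:
{"op": "drive_tool", "data": {
  "series": [
    [0, 0, 1.05, 0, -1],
    [0, 0, 0, 0, -0.3],
    [0, 0, 0, 0, 0.3],
    [0, 0, 0, 0, 1],
    [0, 0, 0, 0, 1],
    [0, 0, 0, 0, 1],
    [0, 0, 0, 0, 1],
    [0, 0, 0, 0, 1]
  ],
  "squeeze": 50
}}

```text
t: 11.8
eef_pos: [0.4501, -0.2756, 0.0288]
tool_rot: [0.0, 0.979, 0.204, 0.0]
contact_force: [-1.1, 1.0, 5.3]
gripper_width: 0.324
grasp_force: 48.9
```

Call:
{"op": "drive_tool", "data": {
  "series": [
    [0, 0, -0.3, 0, 1],
    [0, 0, -0.5, 0, 1],
    [0, 0, -0.7, 0, 1],
    [0, 0, 0, 0, 1],
    [0, 0, 0, 0, 1]
  ]
}}

```text
t: 12.3
eef_pos: [0.45, -0.2756, 0.0434]
tool_rot: [0.0, 0.979, 0.204, 0.0]
contact_force: [-0.5, -0.0, -2.3]
gripper_width: 0.325
grasp_force: 49.5
```

Run:
```python
from h import *
o=readout.get_obs()
im=fit("pulley",o["eef_pos"],z0=o["eef_pos"][2]-.0285,save="w6")
print(o["eef_pos"],o["gripper_width"],o["contact_force"],o["torque"])
```

```text
pulley 0.61 [255 171 399 321] xy [ 0.4513 -0.2748] res px [ 0.2 -0.5 -0.2  0.5] tool cm [0.18 0.01 2.81]
[ 0.44995819 -0.27555752  0.04335783] 0.32545700566825203 [-0.4835548  -0.02917862 -2.30329075] [ 0.0057414  -0.03954265  0.00848027]
```

View pics/w6.png

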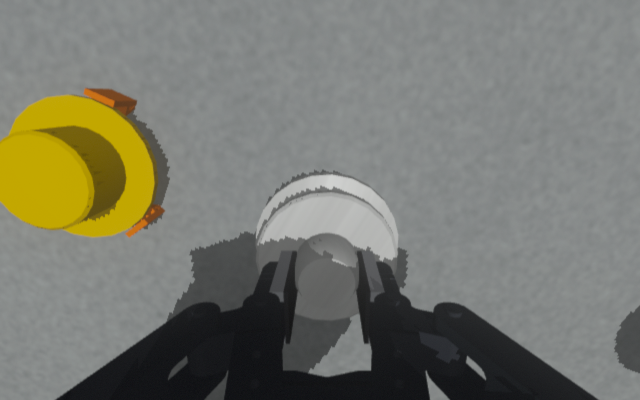

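The pulley is held level at (327,245), with its weight (2.3 N) on the wrist. I'll carry it to the hub.

Call:
{"op": "drive_tool", "data": {
  "series": [
    [0, 0, -3, 0, 1],
    [0, 0, -4, 0, 1],
    [0, 0, -3.5, 0, 1],
    [2.5, -3.3, 0, 0, 1],
    [2.5, -3.3, 0, 0, 1],
    [2.5, -3.3, 0, 0, 1],
    [2.5, -3.3, 0, 0, 1],
    [2.5, -3.3, 0, 0, 1]
  ]
}}

```text
t: 13.2
eef_pos: [0.4984, -0.0727, 0.1479]
tool_rot: [0.0, 0.979, 0.204, -0.0]
contact_force: [0.5, -0.2, -2.3]
gripper_width: 0.321
grasp_force: 50.1
```

Call:
{"op": "drive_tool", "data": {
  "series": [
    [2.5, -3.3, 0, 0, 1],
    [2.5, -3.3, 0, 0, 1],
    [2.5, -3.2, 0, 0, 1],
    [0, 0, 1.5, 0, 1],
    [0, 0, 1.5, 0, 1],
    [0, 0, 0.5, 0, 1],
    [0, 0, 0, 0, 1],
    [0, 0, 0, 0, 1]
  ]
}}

```text
t: 14.0
eef_pos: [0.5283, 0.0453, 0.1134]
tool_rot: [0.0, 0.979, 0.204, 0.0]
contact_force: [0.9, 0.4, -3.1]
gripper_width: 0.323
grasp_force: 50.1
```

Run:
```python
from h import *
o=readout.get_obs();print(o["eef_pos"],o["contact_force"],totool([.5288,.0458,.0846]))
fit("pulley",o["eef_pos"],z0=o["eef_pos"][2]-.0286)
for i in range(2):
    imaging.read_camera("wrist");print(totool([.5288,.0458,.0846]))
```

```text
[0.52834431 0.04526962 0.11340437] [ 0.85415607  0.36770521 -3.06005511] [ 0.06219453 -0.03075521  2.88044964]
pulley 0.97 [256 172 398 320] xy [0.5296 0.046 ] res px [-0.8 -1.3  0.7  1.6] tool cm [ 0.11 -0.03  2.9 ]
[ 0.02912091 -0.03722694  2.91657089]
[ 0.0356649  -0.03102501  2.90907639]
```

Call:
{"op": "drive_tool", "data": {
  "series": [
    [0.05, 0, 0.8, 0, 1],
    [0, 0, 0.4, 0, 1],
    [0, 0, 0.4, 0, 1],
    [0, 0, 0.4, 0, 1],
    [0, 0, 0.3, 0, 1],
    [0, 0, 0.3, 0, 1],
    [0, 0, 0.2, 0, 1],
    [0, 0, 0, 0, 1]
  ]
}}

```text
t: 15.0
eef_pos: [0.5287, 0.0458, 0.085]
tool_rot: [0.0, 0.979, 0.204, 0.0]
contact_force: [0.6, -0.2, -3.0]
gripper_width: 0.327
grasp_force: 50.1
```

Call:
{"op": "drive_tool", "data": {
  "series": [
    [0, 0, 0.1, 0, 1],
    [0, 0, 0, 0, 1]
  ]
}}

```text
t: 15.2
eef_pos: [0.5288, 0.0458, 0.0848]
tool_rot: [0.0, 0.979, 0.204, 0.0]
contact_force: [-2.5, -0.6, 5.7]
gripper_width: 0.323
grasp_force: 50.9
```

Call:
{"op": "drive_tool", "data": {
  "series": [
    [0, 0, 0, 0, 0],
    [0, 0, 0, 0, -0.5],
    [0, 0, 0, 0, -1],
    [0, 0, 0, 0, -1],
    [0, 0, 0, 0, -1],
    [0, 0, -3, 0, -1],
    [0, 0, -5, 0, -1],
    [0, 0, -3.5, 0, -1]
  ]
}}

```text
t: 16.0
eef_pos: [0.529, 0.046, 0.2014]
tool_rot: [-0.0, 0.979, 0.204, 0.001]
contact_force: [-0.1, 0.4, 0.2]
gripper_width: 0.999
grasp_force: 0.0
```

Call:
{"op": "drive_tool", "data": {
  "series": [
    [0, 0, 0, 0, -1],
    [0, 0, 0, 0, -1]
  ]
}}

```text
t: 16.2
eef_pos: [0.5289, 0.0457, 0.1996]
tool_rot: [0.0, 0.979, 0.204, 0.001]
contact_force: [-1.2, -0.4, -0.4]
gripper_width: 0.996
grasp_force: 0.0
```

Run:
```python
from h import *
fit("pulley",[.53,.0465],z0=.056)
```

```text
pulley 0.69 [282 143 371 234] xy [0.5296 0.0463] res px [ 0.  -0.3 -0.   0.3] tool cm [2.500e-01 1.000e-02 1.418e+01]
```

Call:
{"op": "drive_tool", "data": {
  "series": [
    [-0.65, 4.7, 0, 0, -1],
    [-0.65, 4.7, 0, 0, -1],
    [-0.65, 4.7, 0, 0, -1],
    [-0.65, 4.7, 0, 0, -1],
    [-0.65, 4.7, 0, 0, -1],
    [-0.65, 4.7, 0, 0, -1],
    [-0.7, 4.7, 2, 0, -1],
    [0, 0, 0, 0, -1]
  ]
}}

```text
t: 17.1
eef_pos: [0.6142, -0.2814, 0.1741]
tool_rot: [0.0, 0.98, 0.199, -0.004]
contact_force: [-0.8, 0.6, 0.1]
gripper_width: 0.999
grasp_force: 0.0
```

Call:
{"op": "drive_tool", "data": {
  "series": [
    [0, 0, 0, 0, -1],
    [0, 0, 0, 0, -1]
  ]
}}

```text
t: 17.3
eef_pos: [0.6172, -0.271, 0.1785]
tool_rot: [-0.001, 0.979, 0.205, -0.001]
contact_force: [1.1, 0.3, 0.5]
gripper_width: 0.993
grasp_force: 0.0
```

Run:
```python
from h import *
fit("cap",[.62,-.275],save="w7")
o=readout.get_obs();print(o["eef_pos"],o["q"].round(2))
```

```text
cap 0.93 [168   0 258  48] xy [ 0.6972 -0.1355] res px [ -0.7 -23.8   0.7  28.3] tool cm [12.7  -9.18 17.98]
cap 0.83 [141 106 231 192] xy [ 0.594  -0.1436] res px [ 3.5  2.  -3.6 -2.6] tool cm [  2.92 -12.58  17.98]
cap 0.72 [284 123 369 205] xy [ 0.6318 -0.2637] res px [ 2.4  1.1 -2.4 -1.4] tool cm [ 1.57 -0.06 17.97]
cap 0.71 [106 249 181 326] xy [ 0.4434 -0.1448] res px [-0.3  4.   0.3 -4.1] tool cm [-10.91 -18.53  17.98]
cap 0.24 [ 0  0 13  6] xy [0.6462 0.0104] res px [-47.4 -41.8  53.8  55.1] tool cm [ 13.9  -24.59  17.99]
[ 0.61775207 -0.27073018  0.17968773] [ 0.51  0.54 -0.27  1.59  0.16  1.04 -0.96]
```

View pics/w7.png

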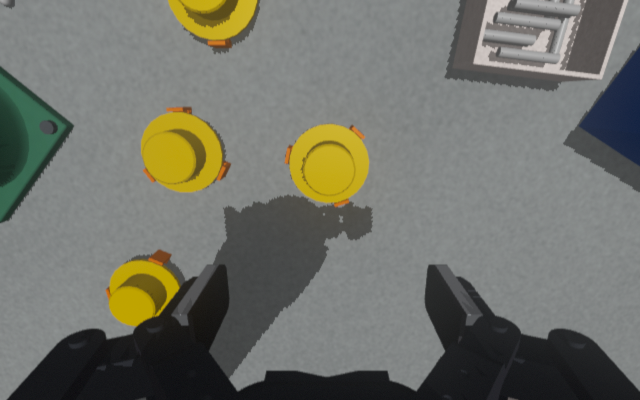

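This is the wanted cap at (328,164): all the other caps are to its left, and nothing cap-like is farther right. I'll refine its position on the yellow flange only, since the orange arms bias the bounding box.

Run:
```python
from h import *
import cv2
im=imaging.read_camera("wrist"); m=imaging.camera_model("wrist")
h=cv2.cvtColor(im,cv2.COLOR_RGB2HSV); w=(h[...,0]>=22)&(h[...,0]<=35)&(h[...,1]>150)
w[:,:262]=0; w[:,400:]=0
w=cv2.morphologyEx(w.astype(np.uint8),cv2.MORPH_CLOSE,np.ones((9,9)))
for z in(.016,.02):
    s=fitcirc(m,w,z,[.63,-.264],.036); print(z,s,totool([*s[0][:2],.021]))
```

```text
0.016 (array([ 0.63290446, -0.26573287,  0.03568784]), np.float64(0.00030657694475553067)) [ 1.5866939   0.12842685 15.89743188]
0.02 (array([ 0.63361413, -0.26539752,  0.03522267]), np.float64(0.0003025790842066488)) [ 1.66515433  0.12622446 15.89747215]
```

Call:
{"op": "drive_tool", "data": {
  "series": [
    [1.6, 0.1, 3, 0, -1],
    [0, 0, 4, 0, -1],
    [0, 0, 4, 0, -1],
    [0, 0, 3.5, 0, -1],
    [0, 0, 0, 0, -1],
    [0, 0, 0, 0, -1]
  ]
}}

```text
t: 18.05
eef_pos: [0.6329, -0.2667, 0.0354]
tool_rot: [-0.0, 0.979, 0.204, 0.0]
contact_force: [-0.2, 0.3, 1.5]
gripper_width: 1.002
grasp_force: 0.0
```

Run:
```python
from h import *
o=readout.get_obs();print(o["eef_pos"],o["contact_force"],totool([.633,-.2656,.0225]))
```

```text
[ 0.63292022 -0.26665458  0.0354243 ] [-0.16559192  0.31685756  1.50933636] [ 0.04924648 -0.09317953  1.2924599 ]
```

Call:
{"op": "drive_tool", "data": {
  "series": [
    [0, -0.1, 1.3, 0, -1],
    [0, 0, 0, 0, -0.3],
    [0, 0, 0, 0, 0.2],
    [0, 0, 0, 0, 1],
    [0, 0, 0, 0, 1],
    [0, 0, 0, 0, 1],
    [0, 0, 0, 0, 1],
    [0, 0, 0, 0, 1]
  ],
  "squeeze": 60
}}

```text
t: 18.85
eef_pos: [0.6328, -0.2668, 0.023]
tool_rot: [0.0, 0.979, 0.204, 0.001]
contact_force: [-2.0, -0.5, 6.8]
gripper_width: 0.495
grasp_force: 60.3
```

Call:
{"op": "drive_tool", "data": {
  "series": [
    [0, 0, -0.3, 0, 1],
    [0, 0, -0.5, 0, 1],
    [0, 0, -0.7, 0, 1],
    [0, 0, 0, 0, 1],
    [0, 0, 0, 0, 1]
  ]
}}

```text
t: 19.35
eef_pos: [0.6322, -0.2666, 0.037]
tool_rot: [0.0, 0.979, 0.204, 0.0]
contact_force: [-0.0, -0.6, -1.0]
gripper_width: 0.495
grasp_force: 60.8
```

Run:
```python
from h import *
import cv2
o=readout.get_obs();print(o["eef_pos"],o["gripper_width"],o["contact_force"])
im=imaging.read_camera("wrist"); m=imaging.camera_model("wrist")
cv2.imwrite("pics/w8.png",im[...,::-1])
h=cv2.cvtColor(im,cv2.COLOR_RGB2HSV); w=(h[...,0]>=22)&(h[...,0]<=35)&(h[...,1]>150)
w[:,:235]=0; w[:,420:]=0
z=o["eef_pos"][2]-.0225+.018
c=max(cv2.findContours(w.astype(np.uint8),cv2.RETR_EXTERNAL,cv2.CHAIN_APPROX_NONE)[0],key=cv2.contourArea)[:,0,:]
c=c[c[:,1]<250]; P=np.array([pix2plane(m,p,z)[:2] for p in c])
s=least_squares(lambda v:np.hypot(*(P-v).T)-.036,[.633,-.2656],loss="soft_l1",f_scale=.0005)
print(len(c),s.x,totool([*s.x,z]))
```

```text
[ 0.63223954 -0.26656887  0.03696106] 0.49517018753012904 [-0.04483398 -0.55679183 -1.02654848]
191 [ 0.63292002 -0.26552489] [ 0.11856524 -0.05104627  0.4202776 ]
```

View pics/w8.png

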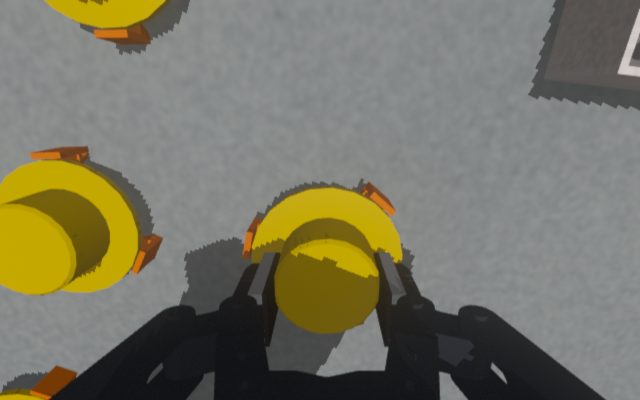

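The view shows the right cap held upright by its hat at (327,285), with its three arms free. I'll carry it over the stack.

Call:
{"op": "drive_tool", "data": {
  "series": [
    [0, 0, -3, 0, 1],
    [0, 0, -4.5, 0, 1],
    [0, 0, -4.5, 0, 1],
    [0.4, -4.1, 0, 0, 1],
    [0.4, -4.1, 0, 0, 1],
    [0.4, -4.1, 0, 0, 1],
    [0.4, -4.1, 0, 0, 1],
    [0.4, -4.1, 0, 0, 1]
  ]
}}

```text
t: 20.2
eef_pos: [0.5677, -0.0691, 0.1566]
tool_rot: [-0.0, 0.979, 0.204, -0.0]
contact_force: [0.2, -0.2, -1.3]
gripper_width: 0.495
grasp_force: 61.2
```

Call:
{"op": "drive_tool", "data": {
  "series": [
    [0.4, -4.1, 0, 0, 1],
    [0.4, -4.1, 0, 0, 1],
    [0.2, -4.1, 0, 0, 1],
    [0, 0, 1, 0, 1],
    [0, 0, 0, 0, 1],
    [0, 0, 0, 0, 1],
    [0, 0, 0, 0, 1]
  ]
}}

```text
t: 20.9
eef_pos: [0.5292, 0.0447, 0.1468]
tool_rot: [0.0, 0.979, 0.203, 0.0]
contact_force: [1.0, 0.4, -1.2]
gripper_width: 0.495
grasp_force: 61.2
```

Run:
```python
from h import *
for i in range(3):
    imaging.read_camera("wrist");o=readout.get_obs();print(o["eef_pos"],o["contact_force"],totool([.5286,.0458,.0889]))
```

```text
[0.52914103 0.04480565 0.14677985] [-0.54381394 -0.68041675 -1.20465389] [-0.01072719 -0.11524862  5.78793513]
[0.52911747 0.04502168 0.14682619] [-0.0280373  -0.4048476  -1.24228079] [-0.0180066  -0.09400937  5.79258264]
[0.5290304  0.04527729 0.1468314 ] [-0.89302412 -0.48226526 -0.27795178] [-0.02036728 -0.06656689  5.79311713]
```

Call:
{"op": "drive_tool", "data": {
  "series": [
    [0, -0.06, 1.5, 0, 1],
    [0, 0, 1, 0, 1],
    [0, 0, 0.6, 0, 1],
    [0, 0, 0.6, 0, 1],
    [0, 0, 0.5, 0, 1],
    [0, 0, 0, 0, 1],
    [0, 0, 0, 0, 1]
  ]
}}

```text
t: 21.75
eef_pos: [0.5285, 0.0468, 0.1048]
tool_rot: [-0.0, 0.979, 0.204, 0.0]
contact_force: [-0.2, -0.7, -1.0]
gripper_width: 0.496
grasp_force: 61.2
```

Call:
{"op": "drive_tool", "data": {
  "series": [
    [0, 0.08, 0.2, 0, 1],
    [0, 0, 0.2, 0, 1],
    [0, 0, 0.2, 0, 1],
    [0, 0, 0.2, 0, 1]
  ]
}}

```text
t: 22.15
eef_pos: [0.5293, 0.0461, 0.0971]
tool_rot: [0.0, 0.979, 0.204, 0.001]
contact_force: [-0.0, 0.2, 5.2]
gripper_width: 0.494
grasp_force: 61.7
```

Call:
{"op": "drive_tool", "data": {
  "series": [
    [0, 0, 0.2, 0, 1],
    [0, 0, 0.2, 0, 1],
    [0, 0, 0, 0, 1]
  ]
}}

```text
t: 22.45
eef_pos: [0.5282, 0.0459, 0.092]
tool_rot: [-0.0, 0.979, 0.204, -0.001]
contact_force: [0.7, -0.9, -3.7]
gripper_width: 0.495
grasp_force: 61.2
```

Call:
{"op": "drive_tool", "data": {
  "series": [
    [0, 0, 0.15, 0, 1],
    [0, 0, 0.1, 0, 1],
    [0, 0, 0, 0, 1]
  ]
}}

```text
t: 22.75
eef_pos: [0.5285, 0.046, 0.09]
tool_rot: [-0.0, 0.979, 0.204, -0.0]
contact_force: [0.9, 0.2, 0.0]
gripper_width: 0.497
grasp_force: 61.5
```

Call:
{"op": "drive_tool", "data": {
  "series": [
    [0, 0, 0.1, 0, 1],
    [0, 0, 0, 0, 1]
  ]
}}

```text
t: 22.95
eef_pos: [0.5288, 0.0461, 0.0892]
tool_rot: [-0.0, 0.979, 0.204, 0.0]
contact_force: [-0.2, 0.7, -0.5]
gripper_width: 0.494
grasp_force: 61.6
```

Call:
{"op": "drive_tool", "data": {
  "series": [
    [0, 0, 0.1, 0, 1],
    [0, 0, 0, 0, 1]
  ]
}}

```text
t: 23.15
eef_pos: [0.5288, 0.0461, 0.089]
tool_rot: [0.0, 0.979, 0.204, 0.0]
contact_force: [-3.1, -0.1, 7.8]
gripper_width: 0.495
grasp_force: 62.5
```

Contact came at the predicted home height. I'll release, lift clear and check.

Call:
{"op": "drive_tool", "data": {
  "series": [
    [0, 0, 0.1, 0, 1],
    [0, 0, -0.1, 0, 1],
    [0, 0, 0, 0, 0],
    [0, 0, 0, 0, -0.6],
    [0, 0, 0, 0, -1],
    [0, 0, 0, 0, -1],
    [0, 0, 0, 0, -1],
    [0, 0, -2, 0, -1]
  ]
}}

```text
t: 23.95
eef_pos: [0.5268, 0.0457, 0.1062]
tool_rot: [-0.0, 0.979, 0.204, -0.002]
contact_force: [0.1, 0.8, 0.5]
gripper_width: 1.0
grasp_force: 0.0
```

Call:
{"op": "drive_tool", "data": {
  "series": [
    [0, 0, -4, 0, -1],
    [0, 0, -5, 0, -1],
    [-3, 0, -2, 0, -1],
    [-3, 0, 0, 0, -1],
    [0, 0, 0, 0, -1],
    [0, 0, 0, 0, -1]
  ]
}}

```text
t: 24.55
eef_pos: [0.4736, 0.0218, 0.2183]
tool_rot: [0.0, 0.979, 0.204, 0.0]
contact_force: [0.0, 0.2, 0.7]
gripper_width: 1.0
grasp_force: 0.0
```

Run:
```python
from h import *
import cv2
a=[]
for c in("wrist","side"):
    im=imaging.read_camera(c); m=imaging.camera_model(c)
    p=proj(m,[.5296,.0463,.07]).astype(int); print(c,p)
    s=100 if c=="wrist" else 40
    y,x=max(p[1]-s,0),max(p[0]-s,0); a.append(cv2.resize(im[y:y+2*s,x:x+2*s],(400,400),interpolation=cv2.INTER_CUBIC))
    if c=="wrist":
        h=cv2.cvtColor(im,cv2.COLOR_RGB2HSV); w=(h[...,0]>=22)&(h[...,0]<=35)&(h[...,1]>150)
        k=np.zeros_like(w);k[y:y+2*s,x:x+2*s]=1
        for z in (.082,.086): print(z,fitcirc(m,w&k,z,[.5296,.0463],.036))
cv2.imwrite("pics/end.png",np.hstack(a)[...,::-1])
o=readout.get_obs();print(o["eef_pos"],o["contact_force"])
```

```text
wrist [327 115]
0.082 (array([0.53008297, 0.04767116, 0.03560037]), np.float64(0.00036111711438549385))
0.086 (array([0.53027896, 0.04774868, 0.03509034]), np.float64(0.0003559140270009454))
side [309 198]
[0.47431165 0.0224926  0.21803285] [ 0.54182301 -0.23066767  0.67045656]
```

View pics/end.png

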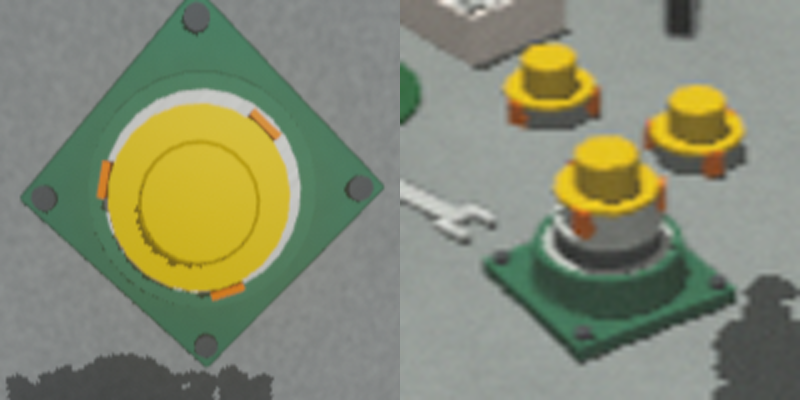

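The stack reads hub, pulley, cap, all level. The flange fit (35.6 mm radius at z = 0.082) matches the home height, the arms sit in evenly, and the gripper is clear. Handing in.

```bash
python3 -c "
from station import hand_in
print(hand_in())"
```

```text
the job is handed in; nothing more can be done
None
```

I handed the job in at about 25 s, well under the 72 s limit: the hub and pulley are seated on the housing, and the rightmost yellow cap is pressed home and released. The final pictures show the stack level and the gripper clear; the hand-in gave no verdict back.

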